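# Inspection lamp over the upturned bowl

## Task

At the kiln's checking bench, two fired bowls are out: one stands mouth up, the other upside down with its foot showing. Swing the stiff-jointed inspection lamp round until its head is centred above the upside-down bowl, turn the head level so that it shines straight down on the foot, and let go so that the lamp stays there. Do not knock or shift either bowl or the other things on the bench.

Things in the scene. Friction and masses are not known exactly. Their poses are not given: they have to be found in the camera images.
- head (a joint): Tip of the lamp head about its level axis between the ends of the boom's 140 mm wide fork, rad, -0.5 to 0.6. 0: level, shining straight down. Positive: the side away from the post dips and the handle leans farther from the post. Friction 0.4 N m; stays where left. The boom's swivel round the post has friction of 0.9 N m (3 N at the head), stays too and swings well past both bowls.
- head_center (a point): Centre of the lamp head (grey round shade 112 mm across; white face 20 mm below this point, back 22 mm above), on its tip axis. A level boom carries it on a circle of 300 mm radius, always 215 mm above the bench, round a fixed upright post. Head axes: z out of its back (up when level), y along the tip axis (always level), x towards the post when level, so the post lies 300 mm away square to y.
- handle_grip (a point): Point to grip on the head's black handle: a flat bar on the middle of the head's back, 20 mm thick (along the head's y), 30 mm wide, sticking out 85 mm. The bar leans 0.36 rad from the head's z towards the head's -x (away from the post). It starts 18 mm above head_center along the head's z; this point is 57 mm along its centre line, 30 mm short of its end. Axes as head_center.
- bowl_inverted: The loose purple glazed bowl that stands UPSIDE DOWN, 176 mm across and 76 mm high, unglazed clay foot (90 mm across) on top. Origin: on the bench, under the bowl's centre. It stands within 20 mm of the circle (300 mm radius about the post) that the head's centre can reach, left or right of the lamp.
- bowl_upright: The same kind of loose bowl standing MOUTH UP, 176 mm across and 76 mm high, mouth 164 mm. Origin: on the bench, under the bowl's centre. On the other side of the lamp's post.
- kiln_prop: Bystander: standing waisted fireclay post, 60 mm across, 120 mm high. Origin: centre of its underside.
- glaze_jar: Bystander: standing closed jar, 76 mm across, 100 mm high. Origin: centre of its underside.
- fire_brick: Bystander: pale block lying on the bench, 110 x 60 mm, 50 mm high. Origin: centre of its underside.
Things that resemble listed ones, but are neither listed nor needed, are in the scene too. Leave any turquoise or yellow look-alike of the bowl_inverted alone.

How it is judged:
By the outcome, as a careful person would: the job done as asked, in the order asked, and still so for the second after the job is handed in, with the robot touching nothing.
It also fails if it takes over 38 s, if anything falls off the work surface, if the arm or the gripper's body presses on something with over 40 N, if the wrist force passes 120 N, or if a joint passes its speed limit or range.

## Robot

A 6-joint arm with a two-finger parallel gripper is mounted at the origin on the work surface. World frame = base frame: x ahead of the robot, y to its left, z up, the work surface at z = 0. Lengths are in m, angles in rad, forces in N, time in s.
With the tool pointing down it reaches from about 0.25 to 0.85 m from the base axis. Payload 12.5 kg.
Tool frame: the origin (TCP) lies between the finger pads; the fingertips stand 22 mm ahead of it and the grasp point (between the pads) lies 3 mm ahead of it (robot.tcp_to_tips is the distance from the TCP to the fingertips, in m); z points along the fingers, x is the direction in which the jaws open and shut, and the axes are right-handed (so a half turn about z gives the same grasp; the last joint's range is limited). The gripper opens to 93 mm and grips with 3 to 60 N. Pads are 15 mm wide; open, the fingers measure 128 mm over their backs; the gripper's body (75 mm by 188 mm) begins 65 mm behind the grasp point.
Start: joints at [-1.333, 0.351, 1.652, -0, 1.139, -0.085], TCP at [0.174, -0.522, 0.241] pointing down, gripper open.
Joint ranges: [-2.75, 2.75], [-0.79, 2.1], [0.01, 2.65], [-1.57, 4.71], [0.07, 3.14], [-2.87, 2.87]. Speed limits (rad/s): [2.22, 2.22, 2.79, 3.14, 3.14, 3.14].

## Interface

Orientations are given as a rotation vector (axis times angle).
In Python, from cell import robot gives the robot as it stands.
- The arm moves only by the tool send_rows, never from a script. Its arguments are lists of equal length, an entry for each row: "translation": the shift along the world's x, y, z scaled (see below), a list of three; "rot": the turn, a rotation vector about the world's x, y, z scaled (see below), a list of three; "hand": the opening, from -1 (shut) to 1 (fully open), so that 0 is half open. In form: {"translation": [[tx, ty, tz], ...], "rot": [[rx, ry, rz], ...], "hand": [hand, ...]}. A call has 1 to 20 rows; each row is the pose to reach, as a shift and turn from the pose commanded when the call began; what a row does not reach only later rows make up. The controller multiplies each number of a shift by 0.3 m and each number of a turn by pi/2 rad. A row lasts 1/10 s, in which the tool goes at most 50 mm and 8.59 degrees, less where a joint would pass 70% of its speed; a pose out of reach is approached as far as the arm can. A call with a number of a shift or a turn outside -1 to 1 is refused whole. A call with a gripper value outside its range is refused whole. The fingers move at their own pace and stop on an object; "grip_force" is the grip in N (left out, the last holds). Time passes only in rows, so rows that repeat a pose let the fingers close. It gives the time, the measured TCP pose, the force and the opening at its end, in the units of the state.
- robot.read_state(): the state, without advancing time (a new reading comes with each control period).
- robot.snapshot(name): name is "side" or "top" or "wrist"; returns a dict with "image" (400x640x3 uint8, blue, green, red), "depth" (400x640 float32, m along the optical axis (not along the pixel's ray), 0 where there is no reading), "fov_y" (degrees; the focal length in pixels is half the picture's height over the tangent of half this angle, whatever the lens; pixels are square), "cx", "cy" (the principal point, pixels), "distortion" ([k1, k2, p1, p2, k3] as OpenCV has them; the pictures are not rectified), "R" (3x3) and "t" (3): a world point X has camera coordinates R X + t; the wrist camera has in their place "tool_from_camera" (4x4, takes a point from camera to tool coordinates, whose origin is the TCP and whose axes are the tool frame's). Camera axes: x right, y down, z forward; pixel columns grow to the right and rows downward; lengths in m; the calibration is good to about 2 mm. A picture is of the moment at which its call begins: read the wrist's pose just before it.
- robot.sign_off(): hands the job in, once; it reports no verdict.
The state is a dict: "t": time; "joint_pos": joint angles; "joint_vel": joint speeds; "joint_torque": joint torques, N m; "position": TCP position; "tool_rot": TCP orientation; "ft_force": force on the tool from outside, world axes, zero at the start; "torque": the same for the moment, N m; "finger_gap": finger opening in m.
Only numpy, scipy, OpenCV 4.12 (cv2) and the standard library are available. Lean on these libraries where they do the work, as an engineer would, in place of code of your own. Each camera call takes 0.05 s, during which the arm holds its last target. There are 200 camera calls.

## Working session

There is one attempt and no reset: what is moved stays moved. The work goes in short steps, Python scripts to look and compute and a tool call to move; the robot and the scene stay as the last step left them, time stands still between calls to the robot, and variables do not carry over. Pictures are saved under pics/ and viewed, about 8 in all and at most 12, crops included, and the job is handed in when it is done.

Besides the shell and the picture viewer there is one more tool, called in YAML: its name, and indented under it one key for each argument. send_rows: Moves the arm, as the interface text tells. Its arguments: {"type":"object","properties":{"translation":{"type":"array","items":{"type":"array","items":{"type":"number","minimum":-1,"maximum":1}}},"rot":{"type":"array","items":{"type":"array","items":{"type":"number","minimum":-1,"maximum":1}}},"hand":{"type":"array","items":{"type":"number"}},"grip_force":{"type":"number"}},"required":["translation","rot","hand"]}

```bash
ls; mkdir -p pics; cat > h.py <<'E'
import numpy as np, cv2
from cell import robot
def snap(n,f):
    s=robot.snapshot(n); cv2.imwrite(f'pics/{f}.png',s['image']); np.savez(f'pics/{f}.npz',**{k:v for k,v in s.items()}); return s
def cloud(s):
    """world (or camera, for the wrist) xyz for each pixel, HxWx3"""
    h,w=s['depth'].shape; f=h/2/np.tan(np.radians(float(s['fov_y']))/2)
    K=np.array([[f,0,float(s['cx'])],[0,f,float(s['cy'])],[0,0,1]])
    u,v=np.meshgrid(np.arange(w),np.arange(h))
    p=cv2.undistortPoints(np.stack([u,v],-1).reshape(-1,1,2).astype(np.float64),K,np.array(s['distortion'],float)).reshape(h,w,2)
    d=s['depth'].astype(float); d=np.where(d>0,d,np.nan)
    P=np.dstack([p[...,0]*d,p[...,1]*d,d])
    if 'R' in s: P=(P-np.array(s['t']).ravel())@np.array(s['R'])
    return P
E
python3 - <<'E'
from h import *
a=snap('top','top0'); b=snap('side','side0')
print(robot.read_state())
for s in(a,b):print(s['fov_y'],s['distortion'],-np.array(s['R']).T@s['t'])
E
```

```text
pics
{'t': 0.1, 'joint_pos': array([-1.33261094e+00,  3.51156955e-01,  1.65231051e+00,  1.18432943e-05,
        1.13908056e+00, -8.45854646e-02]), 'joint_vel': array([-0.00133678,  0.00042948, -0.00257818,  0.00043029, -0.00024812,
       -0.00052813]), 'joint_torque': array([ 7.05068232e-04, -4.98024023e+01, -2.85702932e+01,  7.00076460e-02,
        2.39687122e-02, -5.66858841e-05]), 'position': array([ 0.1744306 , -0.52133368,  0.24018801]), 'tool_rot': array([-2.54901336e+00,  1.83525929e+00,  1.12821874e-03]), 'ft_force': array([-0.24744518,  0.26560603, -0.91493916]), 'torque': array([0.04707249, 0.00154547, 0.02855496]), 'finger_gap': 0.09301934005896734}
47.63640450492251 [-0.05728879  0.          0.          0.          0.        ] [0.28203525 0.0963712  1.51999589]
49.89065124369304 [0.00540416 0.         0.         0.         0.        ] [0.34463942 0.91703407 1.03683009]
```

View pics/top0.png

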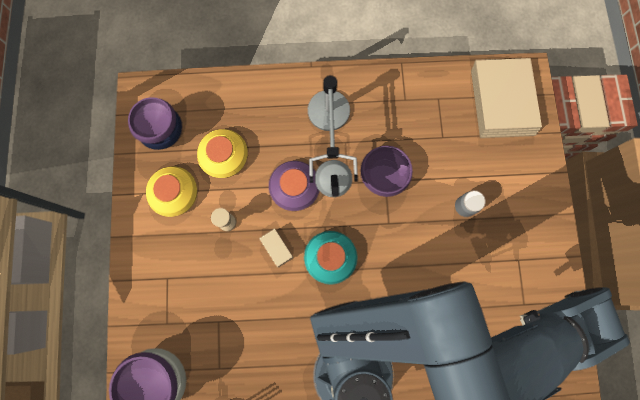

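View pics/side0.png

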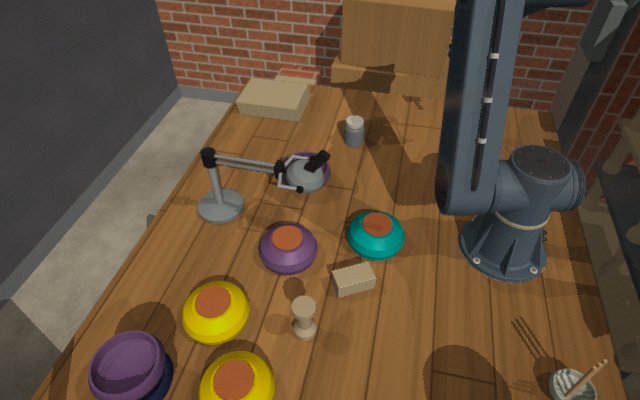

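The top view shows these candidates for the inverted bowl: purple with a clay foot at (293,183), yellow at (222,152) and (171,190), and turquoise at (330,257). I choose the purple one at (293,183). The mouth-up purple bowl is at (386,170), the lamp head is at (333,178) with its post at (330,84), the prop is at (222,218), the brick at (275,247) and the jar at (470,204).

```bash
cat > m.py <<'E'
from h import *
from scipy.optimize import least_squares
def circ(xy,r=None):
    f=lambda p:np.hypot(*(xy-p[:2]).T)-(p[2] if r is None else r)
    q=least_squares(f,[*xy.mean(0),0.05],loss='soft_l1',f_scale=.002);return q.x,np.std(q.fun)
if __name__=='__main__':
  for n in('top','side'):
    s=np.load(f'pics/{n}0.npz');P=cloud(s);im=s['image'];hsv=cv2.cvtColor(im,cv2.COLOR_BGR2HSV)
    print(n)
    box={'top':dict(bowl=(265,158,322,212),up=(360,145,414,197)),'side':dict(bowl=(255,220,320,275),up=(290,150,332,190))}[n]
    H,S=hsv[...,0].astype(int),hsv[...,1]
    for k,(x0,y0,x1,y1) in box.items():
        Q=P[y0:y1,x0:x1].reshape(-1,3);h=H[y0:y1,x0:x1].ravel();
        pur=(h>125)&(h<165)&(Q[:,2]<.1); print(k,'purple n',pur.sum(),'zmax',np.nanmax(Q[pur,2]))
        if k=='bowl':
            ft=(np.abs(Q[:,2]-.075)<.008)&(np.abs(h-8)<8)
            c=Q[ft];print(' foot mean',c.mean(0),'ext',np.ptp(c[:,:2],0),circ(c[:,:2])[0] )
            print(' bowl ext',Q[pur].min(0),Q[pur].max(0),'mid',(Q[pur].min(0)+Q[pur].max(0))/2)
        else:
            rim=pur&(Q[:,2]>.068);print(' rim',circ(Q[rim,:2]),(Q[rim].min(0)+Q[rim].max(0))/2,np.ptp(Q[rim],0))
    x0,y0,x1,y1=(280,65,385,210) if n=='top' else (190,140,335,225)
    Q=P[y0:y1,x0:x1].reshape(-1,3);g=im[y0:y1,x0:x1].reshape(-1,3).astype(int).max(1)
    m=(Q[:,2]>.13)
    A=Q[m];ga=g[m]
    np.savez(f'pics/lamp_{n}.npz',A=A,g=ga)
    for zl in np.arange(.14,.36,.02):
        t=A[(A[:,2]>=zl)&(A[:,2]<zl+.02)]
        if len(t):print(' z%.2f n%d'%(zl,len(t)),t.min(0).round(3),t.max(0).round(3))
    bd=(Q[:,2]>.005)&(Q[:,2]<.04)&(Q[:,0]>.78) 
    if bd.sum()>20: b=Q[bd];print('base',circ(b[:,:2]),b.min(0),b.max(0))
E
python3 m.py
python3 - <<'E'
from h import *
s=cv2.imread('pics/top0.png')[60:220,240:430];cv2.imwrite('pics/c1.png',cv2.resize(s,None,fx=4,fy=3.75/1.0,interpolation=2)[:600])
E
```

```text
top
bowl purple n 1224 zmax 0.07368025455724557
 foot mean [0.62549165 0.163059   0.07475797] ext [0.08971151 0.08659363] [0.62584632 0.16296107 0.03179365]
 bowl ext [0.53919117 0.08251656 0.02396558] [0.70534445 0.247516   0.07368025] mid [0.62226781 0.16501628 0.04882292]
up purple n 2008 zmax 0.08651461424489482
 rim (array([ 0.65229685, -0.14725181,  0.0789079 ]), np.float64(0.002108418808817078)) [ 0.65164811 -0.14715484  0.07726041] [0.16491302 0.16340757 0.01850842]
 z0.14 n10 [0.885 0.019 0.14 ] [0.893 0.042 0.16 ]
 z0.16 n3 [0.889 0.036 0.161] [0.892 0.042 0.163]
 z0.18 n28 [0.545 0.004 0.19 ] [0.898 0.087 0.2  ]
 z0.20 n410 [ 0.545 -0.036  0.2  ] [0.893 0.107 0.22 ]
 z0.22 n1166 [ 0.553 -0.035  0.22 ] [0.919 0.106 0.24 ]
 z0.24 n215 [0.566 0.006 0.24 ] [0.912 0.071 0.259]
 z0.26 n28 [0.571 0.027 0.26 ] [0.587 0.047 0.279]
 z0.28 n68 [0.527 0.027 0.28 ] [0.572 0.047 0.3  ]
 z0.30 n42 [0.531 0.027 0.3  ] [0.554 0.047 0.314]
base (array([0.90298848, 0.02763537, 0.06382731]), np.float64(0.0472079696461169)) [ 0.78024654 -0.17434379  0.00501194] [1.07756049 0.20576412 0.0365622
[... 412 characters left out ...]
 [ 0.64248519 -0.17291482  0.07410116] [0.14866554 0.11294057 0.01210913]
 z0.14 n43 [0.88  0.028 0.141] [0.904 0.047 0.159]
 z0.16 n44 [0.88  0.027 0.16 ] [0.903 0.047 0.179]
 z0.18 n125 [0.542 0.019 0.18 ] [0.908 0.093 0.2  ]
 z0.20 n771 [ 0.544 -0.032  0.2  ] [0.91  0.111 0.22 ]
 z0.22 n1029 [ 0.55  -0.034  0.22 ] [0.913 0.11  0.24 ]
 z0.24 n199 [0.554 0.011 0.24 ] [0.912 0.072 0.26 ]
 z0.26 n84 [0.538 0.036 0.26 ] [0.585 0.051 0.28 ]
 z0.28 n97 [0.526 0.031 0.28 ] [0.571 0.053 0.3  ]
 z0.30 n37 [0.535 0.032 0.3  ] [0.555 0.051 0.31 ]
base (array([0.89264889, 0.03321254, 0.0560627 ]), np.float64(0.03184791871051706)) [ 0.78325819 -0.32092447  0.00500885] [1.0812162  0.1105638  0.03966686]
```

View pics/c1.png

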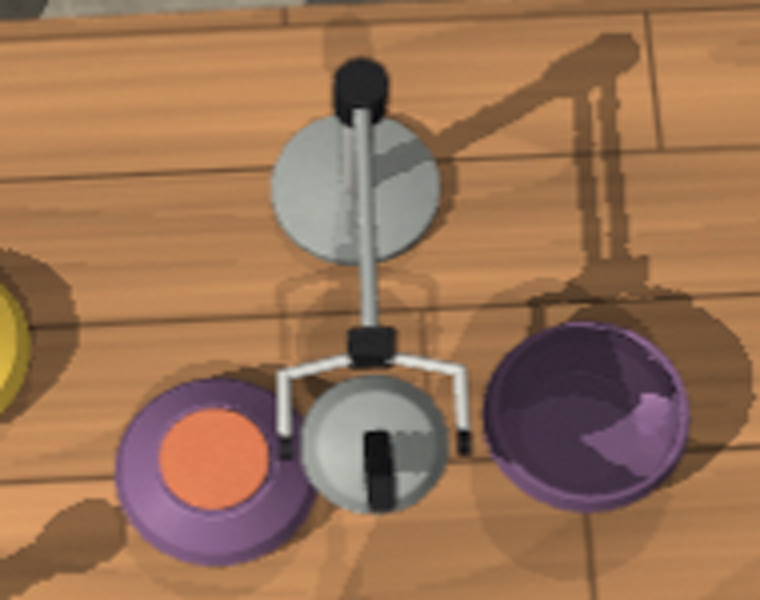

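The crop confirms it: purple bowl upside down with its clay foot at (214,460) in the crop, lamp head at (374,445), and the handle leaning towards the robot. Next I fit the post, swing and tip from the cloud.

```bash
cat > fit.py <<'E'
from m import *
def model(A,g,post0=(.895,.038)):
    A=np.asarray(A)
    cap=A[(A[:,0]>.86)&(A[:,2]>.23)]; print('cap n',len(cap),(cap.min(0)+cap.max(0))/2)
    low=A[(A[:,0]>.86)&(A[:,2]<.19)]; print('post shaft',low.mean(0) if len(low) else None)
    hd=A[(A[:,2]>.262)]
    c,n=hd.mean(0),len(hd); u,s,vt=np.linalg.svd(hd-c); d=vt[0]*np.sign(vt[0][2])
    print('handle n',n,'mean',c.round(4),'dir',d.round(3),'lean',np.arctan2(np.hypot(d[0],d[1]),d[2]).round(3),'sd',(s/np.sqrt(n)).round(4))
    return hd
if __name__=='__main__':
  for n in('top','side'):
    z=np.load(f'pics/lamp_{n}.npz');A,g=z['A'],z['g'];print(n);model(A,g)
    sh=A[(A[:,2]<.258)&(A[:,2]>.19)&(A[:,0]<.665)&(A[:,1]>-.022)&(A[:,1]<.095)]
    print('shade ext',sh.min(0).round(3),sh.max(0).round(3),'mid',((sh.min(0)+sh.max(0))/2).round(4))
    top=sh[(g[(A[:,2]<.258)&(A[:,2]>.19)&(A[:,0]<.665)&(A[:,1]>-.022)&(A[:,1]<.095)]>90)]
    c=top.mean(0);u,s,vt=np.linalg.svd(top-c);nn=vt[2]*np.sign(vt[2][2]);print('shade plane n',nn.round(3),'c',c.round(3),'rms',s[2]/np.sqrt(len(top)),'tip?',np.arctan2(-nn[0],nn[2]).round(3))
    fk=A[(A[:,0]<.66)&((A[:,1]<-.024)|(A[:,1]>.095))];
    for k in(fk[fk[:,1]<.03],fk[fk[:,1]>.03]):print('fork',len(k),k.min(0).round(3),k.max(0).round(3))
E
python3 fit.py
```

```text
top
cap n 174 [0.89024451 0.02904004 0.23811349]
post shaft [0.88931327 0.03444128 0.14690786]
handle n 135 mean [0.5525 0.0372 0.2922] dir [-0.823 -0.019  0.567] lean 0.968 sd [0.02   0.0071 0.0059]
shade ext [ 0.545 -0.02   0.191] [0.665 0.094 0.257] mid [0.6049 0.0373 0.2243]
shade plane n [-0.135  0.025  0.991] c [0.602 0.041 0.228] rms 0.010708273190900834 tip? 0.135
fork 88 [ 0.585 -0.036  0.205] [ 0.658 -0.025  0.231]
fork 78 [0.588 0.097 0.213] [0.659 0.107 0.228]
side
cap n 147 [0.88676722 0.03435101 0.23636114]
post shaft [0.88929239 0.03953866 0.15693985]
handle n 207 mean [0.5512 0.0452 0.2864] dir [-0.741 -0.062  0.669] lean 0.838 sd [0.0171 0.0085 0.0041]
shade ext [ 0.542 -0.022  0.19 ] [0.665 0.093 0.258] mid [0.6037 0.0357 0.2239]
shade plane n [-0.153  0.139  0.978] c [0.597 0.059 0.225] rms 0.010318718906217307 tip? 0.155
fork 52 [ 0.591 -0.034  0.21 ] [ 0.657 -0.024  0.226]
fork 118 [0.586 0.097 0.203] [0.659 0.111 0.226]
```

```bash
cat > sdf.py <<'E'
from m import *
def head(px,py,phi,t):
    """post, phi = bearing head->post of the head's x, t = tip; gives centre and R (level-axes tipped about y)"""
    ex=np.array([np.cos(phi),np.sin(phi),0]);ez0=np.array([0,0,1.]);ey=np.cross(ez0,ex)
    c=np.array([px,py,.215])-.3*ex
    # positive tip: z leans to -x
    z=np.cos(t)*ez0-np.sin(t)*ex; x=np.cos(t)*ex+np.sin(t)*ez0
    return c,np.c_[x,ey,z]
AX=np.array([-np.sin(.36),0,np.cos(.36)])
GRIP=np.array([0,0,.018])+.057*AX
def sd(q):
    o=q-np.array([0,0,.018]); l=o@AX; w=o@np.array([np.cos(.36),0,np.sin(.36)])
    D=np.abs(np.c_[w,q[:,1],l-.0425])-[.015,.01,.0425]
    box=np.linalg.norm(np.maximum(D,0),axis=1)+np.minimum(D.max(1),0)
    E=np.c_[np.hypot(q[:,0],q[:,1])-.056,np.abs(q[:,2]-.001)-.021]
    cyl=np.linalg.norm(np.maximum(E,0),axis=1)+np.minimum(E.max(1),0)
    return box,cyl
def fit(A,p0,post=(.892,.034),sp=.01):
    A=np.asarray(A)
    c,R=head(*p0);q=(A-c)@R
    k=(np.hypot(q[:,0]+.01,q[:,1])<.066)|((q[:,2]>.045)&(np.abs(q[:,1])<.03)&(q[:,0]<.03)); A=A[k]
    def f(p):
        c,R=head(*p);q=(A-c)@R;b,y=sd(q)
        return np.r_[np.clip(np.minimum(b,y),-.02,.02)/.002,(p[0]-post[0])/sp,(p[1]-post[1])/sp]
    r=least_squares(f,p0,loss='soft_l1');return r.x,np.median(np.abs(r.fun))*.002,len(A)
if __name__=='__main__':
    Z=[np.load(f'pics/lamp_{n}.npz')['A'] for n in('top','side')]
    for n,A in(('top',Z[0]),('side',Z[1]),('both',np.vstack(Z))):
        for t0 in(.0,.3):
            p,e,k=fit(A,[.892,.034,0,t0]);c,R=head(*p)
            print(n,p.round(4),'err',e.round(4),k,'centre',c.round(4),'grip',(c+R@GRIP).round(4))
E
python3 sdf.py
```

```text
top [ 0.9012  0.0284 -0.0201  0.3419] err 0.0035 1098 centre [0.6013 0.0344 0.215 ] grip [0.5585 0.0353 0.2755]
top [ 0.9017  0.0294 -0.0166  0.3446] err 0.0035 1089 centre [0.6017 0.0344 0.215 ] grip [0.5587 0.0351 0.2754]
side [ 0.8926 -0.0177 -0.1652  0.3273] err 0.0027 1121 centre [0.5967 0.0316 0.215 ] grip [0.5553 0.0385 0.2761]
side [ 0.8933 -0.0154 -0.1582  0.3295] err 0.0026 1121 centre [0.597  0.0319 0.215 ] grip [0.5555 0.0385 0.276 ]
both [ 0.8961 -0.0046 -0.1242  0.3277] err 0.003 2219 centre [0.5984 0.0326 0.215 ] grip [0.5568 0.0378 0.2761]
both [ 0.8969 -0.0023 -0.1173  0.331 ] err 0.003 2210 centre [0.5989 0.0328 0.215 ] grip [0.557  0.0377 0.2759]
```

```bash
cat > plan.py <<'E'
from sdf import *
from scipy.spatial.transform import Rotation as Rn
def tool(c,R,off=0,ex=0.003):
    """TCP pose gripping the handle of the head pose (c,R), backed off by off"""
    z=-(R@AX); x=-R[:,1]; y=np.cross(z,x); return c+R@GRIP-(off+ex)*z, np.c_[x,y,z]
def delta(p,Rt,p0=None,R0=None):
    s=robot.read_state()
    p0=s['position'] if p0 is None else p0; R0=Rn.from_rotvec(s['tool_rot']).as_matrix() if R0 is None else R0
    return ((p-p0)/.3).round(3),(Rn.from_matrix(Rt@R0.T).as_rotvec()/(np.pi/2)).round(3)
E
python3 - <<'E'
from plan import *
c,R=head(.898,.034,-.005,.33);print(c)
p,Rt=tool(c,R,.13);print(p,delta(p,Rt))
E
```

```text
[0.59800375 0.03549999 0.215     ]
[0.4712305  0.03613387 0.37856551] (array([0.989, 1.858, 0.461]), array([ 0.069, -0.436, -0.2  ]))
```

send_rows:
  translation:
    - [0.1,0.1,0.2]
    - [0.2,0.3,0.4]
    - [0.5,0.95,0.46]
    - [0.5,0.95,0.46]
    - [0.5,0.95,0.46]
    - [0.5,0.95,0.46]
    - [0.5,0.95,0.46]
    - [0.5,0.95,0.46]
    - [0.5,0.95,0.46]
  rot:
    - [0,0,0]
    - [0,0,0]
    - [0.035,-0.22,-0.1]
    - [0.035,-0.22,-0.1]
    - [0.035,-0.22,-0.1]
    - [0.035,-0.22,-0.1]
    - [0.035,-0.22,-0.1]
    - [0.035,-0.22,-0.1]
    - [0.035,-0.22,-0.1]
  hand: [1,1,1,1,1,1,1,1,1]

```text
t: 1.0
position: [0.3251, -0.235, 0.3793]
tool_rot: [-2.194, 1.855, -0.362]
ft_force: [-1.0, -0.6, -1.0]
finger_gap: 0.0932
```

```bash
python3 - <<'E'
from plan import *
c,R=head(.898,.034,-.005,.33)
p,Rt=tool(c,R,.13);print(p,delta(p,Rt),robot.read_state()['position'])
E
```

```text
[0.4712305  0.03613387 0.37856551] (array([ 0.487,  0.904, -0.003]), array([ 0.036, -0.215, -0.102])) [ 0.32505793 -0.23497381  0.37932732]
```

send_rows:
  translation:
    - [0.487,0.904,0]
    - [0.487,0.904,0]
    - [0.487,0.904,0]
    - [0.487,0.904,0]
    - [0.487,0.904,0]
    - [0.487,0.904,0]
    - [0.487,0.904,0]
    - [0.487,0.904,0]
    - [0.487,0.904,0]
  rot:
    - [0.036,-0.215,-0.102]
    - [0.036,-0.215,-0.102]
    - [0.036,-0.215,-0.102]
    - [0.036,-0.215,-0.102]
    - [0.036,-0.215,-0.102]
    - [0.036,-0.215,-0.102]
    - [0.036,-0.215,-0.102]
    - [0.036,-0.215,-0.102]
    - [0.036,-0.215,-0.102]
  hand: [1,1,1,1,1,1,1,1,1]

```text
t: 1.9
position: [0.4707, 0.0346, 0.3777]
tool_rot: [-1.819, 1.83, -0.653]
ft_force: [0.0, -1.0, 0.4]
finger_gap: 0.093
```

```bash
python3 - <<'E'
from plan import *
st=robot.read_state();s=snap('wrist','w1')
P=cloud(s);T=np.array(s['tool_from_camera']);Rw=Rn.from_rotvec(st['tool_rot']).as_matrix()
W=(P@T[:3,:3].T+T[:3,3])@Rw.T+st['position']
np.save('pics/w1W.npy',W)
print(st['t'],st['position'],T[:3,3])
A=W.reshape(-1,3);A=A[(A[:,2]>.14)&(A[:,0]>.5)&(A[:,0]<.95)]
print(len(A))
for sp in(.002,.02):
  p,e,k=fit(A,[.896,.034,0,.33],post=(.896,.034),sp=sp);c,R=head(*p);print(p.round(4),e,k,c.round(4),(c+R@GRIP).round(4))
hd=A[(A[:,2]>.265)&(A[:,0]<.6)];print('handle',len(hd),hd.min(0),hd.max(0))
E
```

```text
1.9 [0.47069121 0.0346172  0.3776684 ] [ 0.0004704  -0.08241383 -0.14411231]
9795
[ 0.9015  0.0327 -0.0053  0.3425] 0.002792352757379044 6018 [0.6015 0.0343 0.215 ] [0.5586 0.0345 0.2755]
[ 0.9015  0.032  -0.0077  0.3426] 0.0027876599626147046 6018 [0.6015 0.0343 0.215 ] [0.5586 0.0346 0.2755]
handle 851 [0.52743816 0.02649316 0.26511659] [0.58493164 0.04638504 0.30962762]
```

View pics/w1.png

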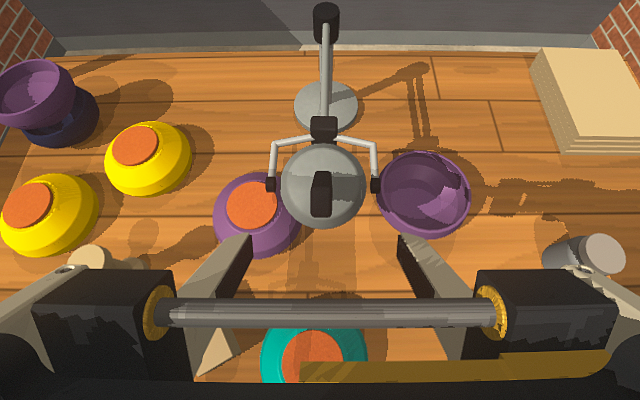

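The wrist view shows the handle at (321,193) centred between the fingers at (230,290) and (420,290), with the purple inverted bowl at (255,210). I advance along the bar.

```bash
python3 - <<'E'
from plan import *
c,R=head(.900,.035,-.004,.34)
for o in(.06,0):
  p,Rt=tool(c,R,o);print(p,delta(p,Rt))
W=np.load('pics/w1W.npy');im=cv2.imread('pics/w1.png');h=cv2.cvtColor(im,cv2.COLOR_BGR2HSV)[...,0]
Q=W[160:250,200:300].reshape(-1,3);hh=h[160:250,200:300].ravel();k=(np.abs(Q[:,2]-.075)<.01)&(hh<16);c=Q[k];print('foot',c.mean(0),(c.min(0)+c.max(0))/2,np.ptp(c,0))
Q=W[0:45,300:350].reshape(-1,3);Q=Q[(Q[:,2]>.15)&(Q[:,2]<.3)];print('post cap',Q.min(0),Q.max(0))
E
```

```text
[0.51669418 0.03653323 0.32375065] (array([ 0.154,  0.009, -0.18 ]), array([-0.001, -0.008,  0.002]))
[0.55534693 0.03637862 0.27786012] (array([ 0.283,  0.009, -0.333]), array([-0.001, -0.008,  0.002]))
foot [0.62361624 0.16184347 0.07596469] [0.62483803 0.16169913 0.07183753] [0.10137185 0.08943566 0.01312625]
post cap [0.82516098 0.00686546 0.17763923] [0.91653989 0.05131279 0.24150413]
```

send_rows:
  translation:
    - [0.08,0.005,-0.09]
    - [0.154,0.009,-0.18]
    - [0.2,0.009,-0.235]
    - [0.24,0.009,-0.282]
    - [0.265,0.009,-0.311]
    - [0.283,0.009,-0.333]
    - [0.283,0.009,-0.333]
    - [0.283,0.009,-0.333]
  rot:
    - [0,-0.008,0.002]
    - [0,-0.008,0.002]
    - [0,-0.008,0.002]
    - [0,-0.008,0.002]
    - [0,-0.008,0.002]
    - [0,-0.008,0.002]
    - [0,-0.008,0.002]
    - [0,-0.008,0.002]
  hand: [1,1,1,1,1,1,1,1]

```text
t: 2.75
position: [0.5554, 0.0369, 0.2792]
tool_rot: [-1.809, 1.819, -0.664]
ft_force: [-0.2, -0.1, 0.7]
finger_gap: 0.0929
```

send_rows:
  translation:
    - [0,0,0]
    - [0,0,0]
    - [0,0,0]
    - [0,0,0]
    - [0,0,0]
    - [0,0,0]
    - [0,0,0]
    - [0,0,0]
    - [0,0,0]
    - [0,0,0]
  rot:
    - [0,0,0]
    - [0,0,0]
    - [0,0,0]
    - [0,0,0]
    - [0,0,0]
    - [0,0,0]
    - [0,0,0]
    - [0,0,0]
    - [0,0,0]
    - [0,0,0]
  hand: [-0.2,-0.4,-0.5,-1,-1,-1,-1,-1,-1,-1]
  grip_force: 40

```text
t: 3.75
position: [0.5555, 0.0372, 0.2787]
tool_rot: [-1.81, 1.819, -0.664]
ft_force: [0.4, -0.6, 0.2]
finger_gap: 0.0197
```

```bash
python3 - <<'E'
from plan import *
st=robot.read_state();print(st['t'],st['position'],st['ft_force'],st['torque'],st['finger_gap'],st['joint_pos'].round(2))
R0=Rn.from_rotvec(st['tool_rot']).as_matrix();p0=st['position']
c0,H0=head(.900,.035,-.004,.34)
# grasp transform kept rigid; move to intermediate head poses
def to(phi,t):
    c,H=head(.900,.035,phi,t);D=H@H0.T
    return delta(c+D@(p0-c0),D@R0,p0,R0)
phi1=np.arctan2(.035-.1635,.900-.625);print('phi1',phi1,np.hypot(.1285,.275))
N=12
for i in range(1,N+1):print(i,*[v.tolist() for v in to(-.004+(phi1+.004)*i/N,.34)])
E
```

```text
3.75 [0.55548824 0.03723579 0.27871946] [ 0.37515946 -0.55312761  0.1904404 ] [-0.92828991  0.33952242 -1.05400941] 0.019685494098498325 [-0.02  0.09  2.05  0.04  0.3   1.52]
phi1 -0.4371247217189435 0.3035411833672657
1 [0.001, 0.041, 0.0] [-0.0, -0.0, -0.023]
2 [0.004, 0.083, 0.0] [-0.0, -0.0, -0.046]
3 [0.008, 0.124, 0.0] [-0.0, 0.0, -0.069]
4 [0.013, 0.165, 0.0] [0.0, 0.0, -0.092]
5 [0.02, 0.206, 0.0] [-0.0, -0.0, -0.115]
6 [0.028, 0.247, 0.0] [0.0, -0.0, -0.138]
7 [0.038, 0.287, 0.0] [0.0, -0.0, -0.161]
8 [0.05, 0.327, 0.0] [-0.0, -0.0, -0.184]
9 [0.062, 0.366, 0.0] [0.0, -0.0, -0.207]
10 [0.077, 0.405, 0.0] [-0.0, -0.0, -0.23]
11 [0.092, 0.443, 0.0] [-0.0, -0.0, -0.253]
12 [0.109, 0.481, 0.0] [0.0, -0.0, -0.276]
```

```bash
cat > ik.py <<'E'
from plan import *
def Rq(j1,q23,j4,j5,j6):return (Rn.from_euler('ZYZ',[j1,q23,j4])*Rn.from_euler('YZ',[j5,j6])).as_matrix()
E
python3 - <<'E'
from ik import *
st=robot.read_state();j=st['joint_pos'];R0=Rn.from_rotvec(st['tool_rot']).as_matrix()
print((Rq(j[0],j[1]+j[2],j[3],j[4],j[5]).T@R0).round(2))
print('wrist pts @d', [(d,np.arctan2(*(st['position']-d*R0[:,2])[1::-1]).round(3)) for d in(.2,.3)],j[0])
C=Rq(j[0],j[1]+j[2],j[3],j[4],j[5]).T@R0
for phi,t in((-.004,.34),(-.22,.34),(-.437,.34),(-.437,0)):
  c,H=head(.9,.035,phi,t);p,Rt=tool(c,H)
  for d in(.2,.3):
    w=p-d*Rt[:,2];az=np.arctan2(w[1],w[0])
    for half in(0,1):
      R=Rt@np.diag([1-2*half,1-2*half,1])@C.T
      e=(Rn.from_euler('ZY',[az,2.14]).inv()*Rn.from_matrix(R)).as_euler('ZYZ');print(phi,t,d,half,e.round(2))
E
```

```text
[[-1. -0.  0.]
 [ 0. -1. -0.]
 [ 0. -0.  1.]]
wrist pts @d [(0.2, np.float64(0.088)), (0.3, np.float64(0.104))] -0.0227257801447436
-0.004 0.34 0.2 0 [-0.19  0.31  1.82]
-0.004 0.34 0.2 1 [-0.19  0.31 -1.32]
-0.004 0.34 0.3 0 [-0.22  0.31  1.87]
-0.004 0.34 0.3 1 [-0.22  0.31 -1.28]
-0.22 0.34 0.2 0 [-0.75  0.49  2.68]
-0.22 0.34 0.2 1 [-0.75  0.49 -0.46]
-0.22 0.34 0.3 0 [-0.8   0.54  2.78]
-0.22 0.34 0.3 1 [-0.8   0.54 -0.36]
-0.437 0.34 0.2 0 [-0.87  0.72  3.06]
-0.437 0.34 0.2 1 [-0.87  0.72 -0.08]
-0.437 0.34 0.3 0 [-0.87  0.79 -3.14]
-0.437 0.34 0.3 1 [-0.87  0.79  0.  ]
-0.437 0 0.2 0 [-0.37  0.78  2.59]
-0.437 0 0.2 1 [-0.37  0.78 -0.55]
-0.437 0 0.3 0 [-0.38  0.79  2.64]
-0.437 0 0.3 1 [-0.38  0.79 -0.5 ]
```

Joint 6 would reach its limit in the swing, so I regrip with a half turn.

send_rows:
  translation:
    - [0,0,0]
    - [0,0,0]
    - [0,0,0]
    - [0,0,0]
    - [0,0,0]
    - [-0.1,0,0.12]
    - [-0.215,0,0.255]
    - [-0.215,0,0.255]
    - [-0.215,0,0.255]
    - [-0.215,0,0.255]
    - [-0.215,0,0.255]
    - [-0.215,0,0.255]
    - [-0.215,0,0.255]
    - [-0.215,0,0.255]
    - [-0.215,0,0.255]
    - [-0.215,0,0.255]
    - [-0.215,0,0.255]
    - [-0.215,0,0.255]
    - [-0.215,0,0.255]
    - [-0.215,0,0.255]
  rot:
    - [0,0,0]
    - [0,0,0]
    - [0,0,0]
    - [0,0,0]
    - [0,0,0]
    - [0,0,0]
    - [0,0,0]
    - [0,0,0]
    - [-0.64,0,0.77]
    - [-0.64,0,0.77]
    - [-0.64,0,0.77]
    - [-0.64,0,0.77]
    - [-0.64,0,0.77]
    - [-0.64,0,0.77]
    - [-0.64,0,0.77]
    - [-0.64,0,0.77]
    - [-0.64,0,0.77]
    - [-0.64,0,0.77]
    - [-0.64,0,0.77]
    - [-0.64,0,0.77]
  hand: [1,1,1,1,1,1,1,1,1,1,1,1,1,1,1,1,1,1,1,1]

```text
t: 5.75
position: [0.4911, 0.0373, 0.3546]
tool_rot: [-2.947, -0.002, -1.066]
ft_force: [-0.2, 0.0, -0.7]
finger_gap: 0.0933
```

```bash
python3 - <<'E'
from plan import *
st=robot.read_state();c,R=head(.900,.035,-.004,.34)
p,Rt=tool(c,R,.1);Rt=Rt@np.diag([-1,-1,1]);p=np.array([.491,.0372,.355]);print(delta(p,Rt),st['joint_pos'].round(2))
E
```

```text
(array([-0.   , -0.   ,  0.001]), array([-0.646, -0.006,  0.763])) [-0.03 -0.14  2.07  0.06  0.52 -0.08]
```

send_rows:
  translation:
    - [0,0,0]
    - [0,0,0]
    - [0,0,0]
    - [0,0,0]
    - [0,0,0]
    - [0,0,0]
    - [0,0,0]
    - [0,0,0]
    - [0,0,0]
    - [0,0,0]
    - [0,0,0]
    - [0,0,0]
    - [0.07,0,-0.083]
    - [0.12,0,-0.142]
    - [0.16,0,-0.19]
    - [0.19,0,-0.225]
    - [0.215,0,-0.255]
    - [0.215,0,-0.255]
  rot:
    - [-0.646,-0.006,0.763]
    - [-0.646,-0.006,0.763]
    - [-0.646,-0.006,0.763]
    - [-0.646,-0.006,0.763]
    - [-0.646,-0.006,0.763]
    - [-0.646,-0.006,0.763]
    - [-0.646,-0.006,0.763]
    - [-0.646,-0.006,0.763]
    - [-0.646,-0.006,0.763]
    - [-0.646,-0.006,0.763]
    - [-0.646,-0.006,0.763]
    - [-0.646,-0.006,0.763]
    - [-0.646,-0.006,0.763]
    - [-0.646,-0.006,0.763]
    - [-0.646,-0.006,0.763]
    - [-0.646,-0.006,0.763]
    - [-0.646,-0.006,0.763]
    - [-0.646,-0.006,0.763]
  hand: [1,1,1,1,1,1,1,1,1,1,1,1,1,1,1,1,1,1]

```text
t: 7.55
position: [0.5557, 0.0373, 0.2773]
tool_rot: [1.822, 1.811, 0.662]
ft_force: [0.4, -1.0, -0.1]
finger_gap: 0.0934
```

send_rows:
  translation:
    - [0,0,0]
    - [0,0,0]
    - [0,0,0]
    - [0,0,0]
    - [0,0,0]
    - [0,0,0]
    - [0,0,0]
    - [0,0,0]
    - [0,0,0]
    - [0,0,0]
  rot:
    - [0,0,0]
    - [0,0,0]
    - [0,0,0]
    - [0,0,0]
    - [0,0,0]
    - [0,0,0]
    - [0,0,0]
    - [0,0,0]
    - [0,0,0]
    - [0,0,0]
  hand: [-0.2,-0.4,-0.5,-1,-1,-1,-1,-1,-1,-1]
  grip_force: 40

```text
t: 8.55
position: [0.5555, 0.0372, 0.2787]
tool_rot: [1.819, 1.812, 0.662]
ft_force: [-0.5, -0.2, 0.4]
finger_gap: 0.0205
```

```bash
cat > sw.py <<'E'
from plan import *
import sys
def run(post,f0,seq):
    st=robot.read_state();print(st['t'],st['position'],st['ft_force'].round(1),st['torque'].round(2),st['finger_gap'],st['joint_pos'].round(2))
    R0=Rn.from_rotvec(st['tool_rot']).as_matrix();p0=st['position'];c0,H0=head(*post,*f0)
    T,Q=[],[]
    for phi,t in seq:
        c,H=head(*post,phi,t);D=H@H0.T;a,b=delta(c+D@(p0-c0),D@R0,p0,R0);T.append((a+0.).tolist());Q.append((b+0.).tolist())
    print(T);print(Q)
E
python3 -c "
from sw import *
run((.9,.035),(-.004,.34),[(-.004-.433*i/14,.34) for i in range(1,15)])"
```

```text
8.55 [0.5555032  0.03723961 0.27871791] [-0.5 -0.2  0.4] [-0.94  0.24 -1.05] 0.02054036742057782 [-0.02  0.09  2.05  0.04  0.3  -1.63]
[[0.001, 0.036, 0.0], [0.003, 0.071, 0.0], [0.006, 0.106, 0.0], [0.01, 0.142, 0.0], [0.015, 0.177, 0.0], [0.021, 0.212, 0.0], [0.028, 0.246, 0.0], [0.037, 0.281, 0.0], [0.046, 0.315, 0.0], [0.057, 0.349, 0.0], [0.068, 0.383, 0.0], [0.081, 0.416, 0.0], [0.094, 0.449, 0.0], [0.109, 0.481, 0.0]]
[[0.0, 0.0, -0.02], [0.0, 0.0, -0.039], [0.0, 0.0, -0.059], [0.0, 0.0, -0.079], [0.0, 0.0, -0.098], [0.0, 0.0, -0.118], [0.0, 0.0, -0.138], [0.0, 0.0, -0.158], [0.0, 0.0, -0.177], [0.0, 0.0, -0.197], [0.0, 0.0, -0.217], [0.0, 0.0, -0.236], [0.0, 0.0, -0.256], [0.0, 0.0, -0.276]]
```

First half of the swing, then I check the forces.

send_rows:
  translation:
    - [0.001,0.036,0]
    - [0.003,0.071,0]
    - [0.006,0.106,0]
    - [0.01,0.142,0]
    - [0.015,0.177,0]
    - [0.021,0.212,0]
    - [0.028,0.246,0]
  rot:
    - [0,0,-0.02]
    - [0,0,-0.039]
    - [0,0,-0.059]
    - [0,0,-0.079]
    - [0,0,-0.098]
    - [0,0,-0.118]
    - [0,0,-0.138]
  hand: [-1,-1,-1,-1,-1,-1,-1]

```text
t: 9.25
position: [0.5646, 0.1104, 0.2786]
tool_rot: [1.979, 1.581, 0.576]
ft_force: [18.6, -9.6, -10.6]
finger_gap: 0.0199
```

```bash
python3 -c "
from sw import *
run((.9,.035),(-.2205,.34),[(-.2205-.2165*i/7,.34) for i in range(1,8)])"
```

```text
9.25 [0.56455678 0.11040432 0.27859871] [ 18.6  -9.6 -10.6] [-1.69 -1.06 -1.33] 0.019891737222040663 [ 0.24  0.16  1.97 -0.7   0.47 -0.56]
[[0.008, 0.034, 0.0], [0.018, 0.069, 0.0], [0.028, 0.103, 0.0], [0.04, 0.136, 0.0], [0.052, 0.169, 0.0], [0.066, 0.202, 0.0], [0.08, 0.234, 0.0]]
[[0.0, 0.0, -0.02], [0.0, 0.0, -0.039], [0.0, 0.0, -0.059], [0.0, 0.0, -0.079], [0.0, 0.0, -0.098], [0.0, 0.0, -0.118], [0.0, 0.0, -0.138]]
```

send_rows:
  translation:
    - [0.011,0.034,0]
    - [0.023,0.068,0]
    - [0.034,0.102,0]
    - [0.047,0.135,0]
    - [0.06,0.168,0]
    - [0.074,0.201,0]
    - [0.09,0.232,0]
    - [0.09,0.232,0]
  rot:
    - [0,0,-0.02]
    - [0,0,-0.039]
    - [0,0,-0.059]
    - [0,0,-0.079]
    - [0,0,-0.098]
    - [0,0,-0.118]
    - [0,0,-0.138]
    - [0,0,-0.138]
  hand: [-1,-1,-1,-1,-1,-1,-1,-1]

```text
t: 10.05
position: [0.5909, 0.1813, 0.2787]
tool_rot: [2.116, 1.344, 0.49]
ft_force: [-4.9, 0.9, 4.8]
finger_gap: 0.0202
```

```bash
cat > look.py <<'E'
from ik import *
import sys
n=sys.argv[1];phi=float(sys.argv[2]);t=float(sys.argv[3])
Z=[]
for k in('top','side'):
    s=snap(k,k+n);P=cloud(s);A=P.reshape(-1,3)
    im=s['image'];h=cv2.cvtColor(im,cv2.COLOR_BGR2HSV)
    A=A[(A[:,2]>.14)&(A[:,2]<.25)];Z.append(A)
st=robot.read_state();s=snap('wrist','w'+n);P=cloud(s);T=np.array(s['tool_from_camera'])
W=(P@T[:3,:3].T+T[:3,3])@Rn.from_rotvec(st['tool_rot']).as_matrix().T+st['position']
W=W[:230].reshape(-1,3);Z.append(W[(W[:,2]>.14)&(W[:,2]<.245)])
for k,A in zip(('top','side','wrist'),Z):
    c,R=head(.9,.035,phi,t);q=(A-c)@R;m=(np.hypot(q[:,0],q[:,1])<.07)&(np.abs(q[:,2])<.04);B=A[m]
    if len(B)<100: print(k,len(B));continue
    def f(p):
        c,R=head(.9,.035,p[0],p[1]);c=c+np.array([p[2],0,0])
        return np.clip(np.abs(sd((B-c)@R)[1]),0,.01)/.002
    r=least_squares(f,[phi,t,0],loss='soft_l1');c,R=head(.9,.035,*r.x[:2]);c[0]+=r.x[2]
    print(k,len(B),'phi,t',r.x.round(4),'centre',c.round(4),np.median(np.abs(r.fun))*.002)
print(st['t'],st['position'],st['ft_force'].round(1),st['joint_pos'].round(2))
a=s['image'];b=cv2.imread(f'pics/top{n}.png')[100:260,220:440]
cv2.imwrite(f'pics/v{n}.png',np.hstack([cv2.resize(a,(440,275)),cv2.resize(b,(360,275))]))
E
python3 look.py 2 -.437 .34
```

```text
top 913 phi,t [-0.4427  0.2152  0.0119] centre [0.6408 0.1635 0.215 ] 0.0034351282842881373
side 809 phi,t [-0.4221  0.1501  0.0076] centre [0.634  0.1579 0.215 ] 0.004074826949866925
wrist 11727 phi,t [-0.4306  0.3836  0.0045] centre [0.6318 0.1602 0.215 ] 0.0025354685677638975
10.15 [0.59059903 0.18077265 0.27870126] [-4.9  1.3  4. ] [ 0.42  0.3   1.78 -0.81  0.74 -0.18]
```

View pics/v2.png

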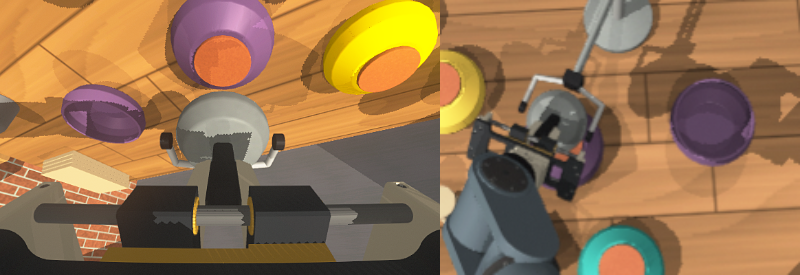

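The wrist and top views show the gripped head now over the purple inverted bowl, with both bowls undisturbed. Now I level it.

```bash
python3 -c "
from sw import *
run((.9,.030),(-.452,.34),[(-.452,.34-.34*i/10) for i in range(1,11)])"
```

```text
10.2 [0.59053757 0.18066939 0.27869458] [-4.8  1.6  4.5] [-0.6   0.83 -1.13] 0.020210543388783163 [ 0.42  0.3   1.78 -0.81  0.74 -0.18]
[[0.007, -0.003, 0.005], [0.013, -0.006, 0.01], [0.02, -0.01, 0.014], [0.027, -0.013, 0.018], [0.034, -0.017, 0.022], [0.041, -0.02, 0.025], [0.049, -0.024, 0.029], [0.056, -0.027, 0.032], [0.064, -0.031, 0.035], [0.071, -0.035, 0.037]]
[[0.009, 0.019, 0.0], [0.019, 0.039, 0.0], [0.028, 0.058, 0.0], [0.038, 0.078, 0.0], [0.047, 0.097, 0.0], [0.057, 0.117, 0.0], [0.066, 0.136, 0.0], [0.076, 0.156, 0.0], [0.085, 0.175, 0.0], [0.095, 0.195, 0.0]]
```

send_rows:
  translation:
    - [0.007,-0.003,0.005]
    - [0.013,-0.006,0.01]
    - [0.02,-0.01,0.014]
    - [0.027,-0.013,0.018]
    - [0.034,-0.017,0.022]
    - [0.041,-0.02,0.025]
    - [0.049,-0.024,0.029]
    - [0.056,-0.027,0.032]
    - [0.064,-0.031,0.035]
    - [0.071,-0.035,0.037]
    - [0.071,-0.035,0.037]
  rot:
    - [0.009,0.019,0]
    - [0.019,0.039,0]
    - [0.028,0.058,0]
    - [0.038,0.078,0]
    - [0.047,0.097,0]
    - [0.057,0.117,0]
    - [0.066,0.136,0]
    - [0.076,0.156,0]
    - [0.085,0.175,0]
    - [0.095,0.195,0]
    - [0.095,0.195,0]
  hand: [-1,-1,-1,-1,-1,-1,-1,-1,-1,-1,-1]

```text
t: 11.3
position: [0.6119, 0.1696, 0.289]
tool_rot: [2.389, 1.515, 0.279]
ft_force: [-0.2, -0.2, -2.0]
finger_gap: 0.0203
```

```bash
python3 look.py 3 -.445 0; python3 - <<'E'
import cv2,numpy as np
a=cv2.imread('pics/side3.png')[130:330,180:440];b=cv2.imread('pics/w3.png')
cv2.imwrite('pics/v3.png',np.hstack([cv2.resize(a,(420,323)),cv2.resize(b,(380,323))]))
E
```

```text
top 277 phi,t [-0.4606 -0.3503  0.0089] centre [0.6402 0.1683 0.215 ] 0.0028197640625106865
side 1156 phi,t [-0.4233  0.1094 -0.0006] centre [0.6258 0.1582 0.215 ] 0.0037176523826601866
wrist 11583 phi,t [-0.4301  0.0914  0.0038] centre [0.6311 0.1601 0.215 ] 0.002458078811138388
11.4 [0.61176834 0.16969946 0.28894274] [ 0.2 -1.9 -4.2] [ 0.29  0.35  1.56 -0.28  0.97 -0.71]
```

View pics/v3.png

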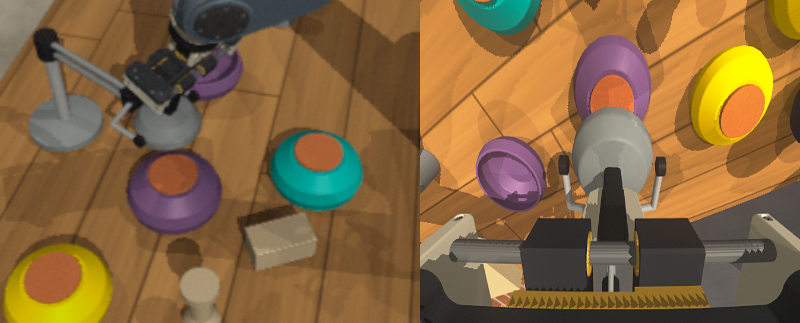

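The side and wrist views show the head over the bowl. Its tip is hard to read while the gripper covers it, so I release, back off and measure.

send_rows:
  translation:
    - [0,0,0]
    - [0,0,0]
    - [0,0,0]
    - [0,0,0]
    - [0,0,0]
    - [-0.05,0.023,0.15]
    - [-0.1,0.047,0.3]
    - [-0.158,0.074,0.468]
    - [-0.158,0.074,0.468]
    - [-0.158,0.074,0.468]
  rot:
    - [0,0,0]
    - [0,0,0]
    - [0,0,0]
    - [0,0,0]
    - [0,0,0]
    - [0,0,0]
    - [0,0,0]
    - [0,0,0]
    - [0,0,0]
    - [0,0,0]
  hand: [0,1,1,1,1,1,1,1,1,1]

```text
t: 12.45
position: [0.5648, 0.1927, 0.4315]
tool_rot: [2.386, 1.516, 0.287]
ft_force: [0.0, -0.0, -0.6]
finger_gap: 0.0917
```

```bash
cat > look2.py <<'E'
from ik import *
import sys
n=sys.argv[1]; top=snap('top','top'+n);side=snap('side','side'+n)
st=robot.read_state();s=snap('wrist','w'+n);P=cloud(s);T=np.array(s['tool_from_camera'])
Rw=Rn.from_rotvec(st['tool_rot']).as_matrix();W=(P@T[:3,:3].T+T[:3,3])@Rw.T+st['position']
print('tool tilt',np.arccos(-Rw[2,2]).round(3))
Z=dict(top=cloud(top),side=cloud(side),wrist=W)
for k,A in Z.items():
    A=A.reshape(-1,3);A=A[(A[:,2]>.14)&(A[:,2]<.325)]
    c,R=head(.9,.030,-.452,0);q=(A-c)@R
    m=((np.hypot(q[:,0],q[:,1])<.07)&(np.abs(q[:,2])<.04))|((q[:,2]>.02)&(q[:,2]<.11)&(np.abs(q[:,1])<.03)&(q[:,0]<.03)&(q[:,0]>-.06));B=A[m]
    def f(p):
        c,R=head(p[2],p[3],p[0],p[1]);return np.r_[np.clip(np.minimum(*sd((B-c)@R)),-.01,.01)/.002,(p[2]-.9)/.004,(p[3]-.03)/.004]
    r=least_squares(f,[-.452,0.03,.9,.03],loss='soft_l1',x_scale=[.1,.1,.01,.01]);c,R=head(r.x[2],r.x[3],*r.x[:2])
    q=(B-c)@R;h=q[(q[:,2]>.035)]
    # rim plane of shade: lateral normal from flat face points
    print(k,len(B),'phi,t,post',r.x.round(3),'centre',c.round(4),'handle n',len(h),'med',np.median(np.abs(r.fun))*.002)
print(st['t'],st['position'])
E
python3 look2.py 4;python3 - <<'E'
import cv2,numpy as np
a=cv2.imread('pics/side4.png')[130:330,180:440];b=cv2.imread('pics/w4.png')
cv2.imwrite('pics/v4.png',np.hstack([cv2.resize(a,(420,323)),cv2.resize(b,(380,323))]))
E
```

```text
tool tilt 0.358
top 636 phi,t,post [-0.461 -0.167  0.888  0.032] centre [0.6194 0.1652 0.215 ] handle n 86 med 0.0030219424634440224
side 1552 phi,t,post [-0.525  0.072  0.891  0.008] centre [0.631  0.1579 0.215 ] handle n 259 med 0.0035556363369411387
wrist 6137 phi,t,post [-0.464  0.045  0.901  0.025] centre [0.6328 0.1595 0.215 ] handle n 830 med 0.003039593070978265
12.55 [0.56472017 0.19222176 0.42867262]
```

View pics/v4.png

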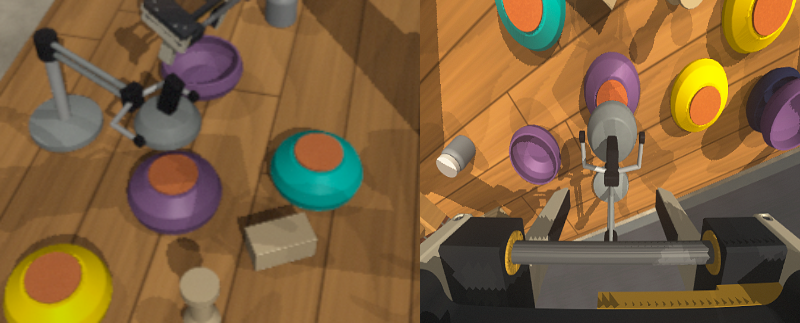

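send_rows:
  translation:
    - [-0.3,0,0.1]
    - [-0.6,0,0.1]
    - [-0.6,0,0.1]
    - [-0.6,0,0.1]
    - [-0.6,0,0.1]
  rot:
    - [0,0,0]
    - [0,0,0]
    - [0,0,0]
    - [0,0,0]
    - [0,0,0]
  hand: [1,1,1,1,1]

```text
t: 13.1
position: [0.3824, 0.1923, 0.4603]
tool_rot: [2.386, 1.517, 0.284]
ft_force: [0.8, 0.5, -0.2]
finger_gap: 0.093
```

```bash
cat > look3.py <<'E'
from ik import *
import sys
n=sys.argv[1]; phi=-.455
C={}
for k in('top','side'):C[k]=cloud(snap(k,k+n)).reshape(-1,3)
st=robot.read_state();s=snap('wrist','w'+n);P=cloud(s);T=np.array(s['tool_from_camera'])
C['wrist']=((P@T[:3,:3].T+T[:3,3])@Rn.from_rotvec(st['tool_rot']).as_matrix().T+st['position']).reshape(-1,3)
C['wrist4']=None
s4=dict(np.load('pics/w4.npz'));P=cloud(s4)
Rw=Rn.from_rotvec([2.386,1.516,.287]).as_matrix();C['wrist4']=((P@T[:3,:3].T+T[:3,3])@Rw.T+[.5647,.1925,.4295]).reshape(-1,3)
z0=np.load('pics/w1W.npy').reshape(-1,3);C['ref w1 (phi0,.34)']=z0
for k in('top0','side0'):C['ref '+k]=cloud(np.load(f'pics/{k}.npz')).reshape(-1,3)
for k,A in C.items():
    ref=k.startswith('ref');c,R=head(.9,.034 if ref else .03,-.01 if ref else phi,0)
    q=(A-c)@R
    h=q[(q[:,2]>.048)&(q[:,2]<.12)&(np.abs(q[:,1])<.02)&(q[:,0]<.02)&(q[:,0]>-.09)]
    sh=q[(np.abs(q[:,2])<.035)&(np.abs(q[:,1])<.0615)&(np.abs(q[:,0])<.075)]
    def f(p):
        a=p[0];ax=np.array([-np.sin(a),np.cos(a)]);w=np.array([np.cos(a),np.sin(a)])
        o=h[:,[0,2]]-[p[1],.018+.0]; D=np.abs(np.c_[o@w,h[:,1]-p[2],o@ax-p[3]])-[.015,.01,.0425]
        return np.clip(np.linalg.norm(np.maximum(D,0),axis=1)+np.minimum(D.max(1),0),-.01,.01)/.001
    if len(h)<30:print(k,len(h));continue
    r=least_squares(f,[.7 if ref else .38,0,0,.0425],loss='soft_l1',x_scale=[.1,.01,.01,.01])
    J=np.linalg.inv(r.jac.T@r.jac)
    print(k,'n',len(h),'lean %.3f -> tip %.3f'%(r.x[0],r.x[0]-.36),'off',r.x[1:].round(4),'med %.4f'%(np.median(np.abs(r.fun))*.001),'| shade mid x,y',((sh.min(0)+sh.max(0))/2)[:2].round(4),np.ptp(sh,0).round(3),len(sh))
print(st['t'],st['position'])
E
python3 look3.py 5;python3 - <<'E'
import cv2,numpy as np
a=cv2.imread('pics/side5.png')[110:270,200:380];b=cv2.imread('pics/top5.png')[80:240,230:410]
cv2.imwrite('pics/v5.png',np.hstack([cv2.resize(a,(400,356),interpolation=2),cv2.resize(b,(400,356),interpolation=2)]))
E
```

```text
top n 116 lean 0.316 -> tip -0.044 off [-0.0031 -0.0015  0.0437] med 0.0008 | shade mid x,y [0.0074 0.0005] [0.134 0.122 0.055] 1160
side n 222 lean 0.310 -> tip -0.050 off [-0.0047 -0.0015  0.044 ] med 0.0007 | shade mid x,y [0.0056 0.    ] [0.138 0.123 0.056] 1296
wrist n 537 lean 0.313 -> tip -0.047 off [-0.0013 -0.0012  0.0446] med 0.0004 | shade mid x,y [0.0076 0.0005] [0.134 0.122 0.052] 2846
wrist4 n 778 lean 0.319 -> tip -0.041 off [-0.0006 -0.0007  0.0459] med 0.0004 | shade mid x,y [0.0081 0.    ] [0.134 0.123 0.051] 5405Traceback (most recent call last):
  File "look3.py", line 24, in <module>
    J=np.linalg.inv(r.jac.T@r.jac)
    ainv = _umath_linalg.inv(a, signature=signature)
    raise LinAlgError("Singular matrix")
numpy.linalg.LinAlgError: Singular matrix
```

View pics/v5.png

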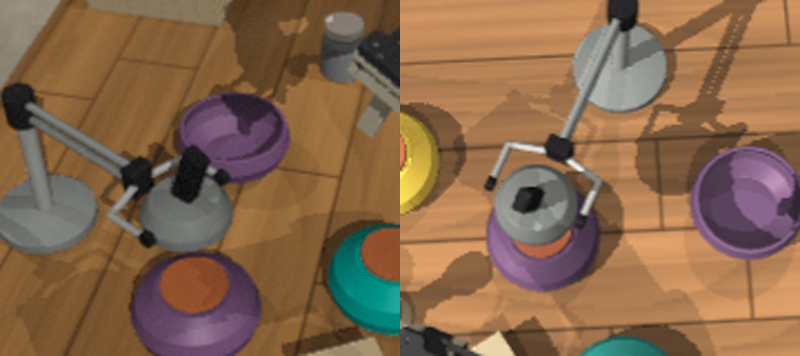

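```bash
sed -i '/linalg.inv/d; s/snap(k,k+n)/np.load(f"pics\/{k}5.npz")/' look3.py; sed -i "s/<.12)&/<.12)\&(q[:,0]<.02)\&/" look3.py; python3 look3.py 6
```

```text
top n 116 lean 0.316 -> tip -0.044 off [-0.0031 -0.0015  0.0437] med 0.0008 | shade mid x,y [0.0074 0.0005] [0.134 0.122 0.055] 1160
side n 222 lean 0.310 -> tip -0.050 off [-0.0047 -0.0015  0.044 ] med 0.0007 | shade mid x,y [0.0056 0.    ] [0.138 0.123 0.056] 1296
wrist n 537 lean 0.307 -> tip -0.053 off [-0.0017 -0.0012  0.0445] med 0.0004 | shade mid x,y [0.0078 0.0003] [0.134 0.122 0.052] 2848
wrist4 n 778 lean 0.319 -> tip -0.041 off [-0.0006 -0.0007  0.0459] med 0.0004 | shade mid x,y [0.0081 0.    ] [0.134 0.123 0.051] 5405
ref w1 (phi0,.34) n 858 lean 0.681 -> tip 0.321 off [-0.0081  0.0024  0.0582] med 0.0023 | shade mid x,y [ 0.0098 -0.    ] [0.13  0.123 0.057] 6113
ref top0 n 132 lean 0.682 -> tip 0.322 off [-0.0094 -0.0004  0.043 ] med 0.0008 | shade mid x,y [0.0097 0.    ] [0.13  0.123 0.058] 1147
ref side0 n 203 lean 0.673 -> tip 0.313 off [-0.0116  0.0001  0.0592] med 0.0013 | shade mid x,y [ 0.0087 -0.0002] [0.132 0.123 0.066] 1087
13.25 [0.38539984 0.19240348 0.45933209]
```

Four views agree on a tip of about -0.045 rad, slightly over-turned, and the centre is fine. I regrip and correct it.

```bash
python3 - <<'E'
from plan import *
c,R=head(.899,.030,-.455,-.045);c=c-R[:,1]*.001;print(c)
p1,Rt=tool(c,R,.12);Rt=Rt@np.diag([-1,-1,1]);print(p1,delta(p1,Rt))
p2,_=tool(c,R,0);print(p2,delta(p2,Rt,p1,Rt))
c3,R3=head(.899,.030,-.455,0);c3=c3-R3[:,1]*.001;p3,Rt3=tool(c3,R3,0);print('corr',delta(p3,Rt3@np.diag([-1,-1,1]),p2,Rt))
E
```

```text
[0.62908223 0.16094043 0.215     ]
[0.57971628 0.18509207 0.40412513] (array([ 0.647, -0.024, -0.184]), array([ 0.009,  0.026, -0.01 ]))
[0.61311181 0.16875375 0.29002956] (array([ 0.111, -0.054, -0.38 ]), array([0., 0., 0.]))
corr (array([-0.01 ,  0.005, -0.003]), array([-0.013, -0.026, -0.   ]))
```

send_rows:
  translation:
    - [0.3,-0.012,-0.08]
    - [0.5,-0.02,-0.14]
    - [0.647,-0.024,-0.184]
    - [0.647,-0.024,-0.184]
    - [0.647,-0.024,-0.184]
    - [0.647,-0.024,-0.184]
    - [0.69,-0.046,-0.334]
    - [0.72,-0.06,-0.434]
    - [0.742,-0.071,-0.51]
    - [0.758,-0.078,-0.564]
    - [0.758,-0.078,-0.564]
    - [0.758,-0.078,-0.564]
  rot:
    - [0.009,0.026,-0.01]
    - [0.009,0.026,-0.01]
    - [0.009,0.026,-0.01]
    - [0.009,0.026,-0.01]
    - [0.009,0.026,-0.01]
    - [0.009,0.026,-0.01]
    - [0.009,0.026,-0.01]
    - [0.009,0.026,-0.01]
    - [0.009,0.026,-0.01]
    - [0.009,0.026,-0.01]
    - [0.009,0.026,-0.01]
    - [0.009,0.026,-0.01]
  hand: [1,1,1,1,1,1,1,1,1,1,1,1]

```text
t: 14.5
position: [0.612, 0.1692, 0.2922]
tool_rot: [2.428, 1.517, 0.245]
ft_force: [-0.1, -0.2, 0.5]
finger_gap: 0.0932
```

send_rows:
  translation:
    - [0,0,0]
    - [0,0,0]
    - [0,0,0]
    - [0,0,0]
    - [0,0,0]
    - [0,0,0]
    - [0,0,0]
    - [0,0,0]
    - [0,0,0]
    - [0,0,0]
  rot:
    - [0,0,0]
    - [0,0,0]
    - [0,0,0]
    - [0,0,0]
    - [0,0,0]
    - [0,0,0]
    - [0,0,0]
    - [0,0,0]
    - [0,0,0]
    - [0,0,0]
  hand: [-0.2,-0.4,-0.5,-1,-1,-1,-1,-1,-1,-1]
  grip_force: 40

```text
t: 15.5
position: [0.6122, 0.169, 0.291]
tool_rot: [2.429, 1.517, 0.244]
ft_force: [1.2, 2.2, -0.2]
finger_gap: 0.0194
```

send_rows:
  translation:
    - [-0.003,0.001,-0.001]
    - [-0.006,0.003,-0.002]
    - [-0.01,0.005,-0.003]
    - [-0.01,0.005,-0.003]
    - [-0.01,0.005,-0.003]
    - [-0.01,0.005,-0.003]
  rot:
    - [-0.004,-0.009,0]
    - [-0.009,-0.018,0]
    - [-0.013,-0.026,0]
    - [-0.013,-0.026,0]
    - [-0.013,-0.026,0]
    - [-0.013,-0.026,0]
  hand: [-1,-1,-1,-1,-1,-1]

```text
t: 16.1
position: [0.6091, 0.1705, 0.2902]
tool_rot: [2.393, 1.495, 0.275]
ft_force: [-3.2, 0.7, 1.0]
finger_gap: 0.0202
```

send_rows:
  translation:
    - [0,0,0]
    - [0,0,0]
    - [0,0,0]
    - [0,0,0]
    - [0,0,0]
    - [-0.05,0.023,0.15]
    - [-0.1,0.047,0.3]
    - [-0.14,0.065,0.4]
    - [-0.3,0.06,0.45]
    - [-0.5,0.05,0.5]
    - [-0.75,0.05,0.5]
    - [-0.75,0.05,0.5]
    - [-0.75,0.05,0.5]
    - [-0.75,0.05,0.5]
  rot:
    - [0,0,0]
    - [0,0,0]
    - [0,0,0]
    - [0,0,0]
    - [0,0,0]
    - [0,0,0]
    - [0,0,0]
    - [0,0,0]
    - [0,0,0]
    - [0,0,0]
    - [0,0,0]
    - [0,0,0]
    - [0,0,0]
    - [0,0,0]
  hand: [0,1,1,1,1,1,1,1,1,1,1,1,1,1]

```text
t: 17.5
position: [0.3841, 0.1857, 0.4407]
tool_rot: [2.392, 1.496, 0.277]
ft_force: [0.4, -0.2, 0.5]
finger_gap: 0.0929
```

```bash
sed -i 's/np.load(f"pics\/{k}5.npz")/snap(k,k+n)/' look3.py; python3 look3.py 7 | grep -v ref|grep -v wrist4;python3 - <<'E'
import cv2,numpy as np
from m import *
for n in('0','7'):
  for cam,(x0,y0,x1,y1) in dict(top=(265,158,322,212),side=(255,220,320,275)).items():
    s=np.load(f'pics/{cam}{n}.npz');P=cloud(s);h=cv2.cvtColor(s['image'],cv2.COLOR_BGR2HSV)[...,0].astype(int)
    Q=P[y0:y1,x0:x1].reshape(-1,3);hh=h[y0:y1,x0:x1].ravel();k=(hh>125)&(hh<165)&(Q[:,2]<.1)
    print(cam,n,'bowl purple ext',Q[k].min(0).round(3),Q[k].max(0).round(3))
  s=np.load(f'pics/top{n}.npz');P=cloud(s);h=cv2.cvtColor(s['image'],cv2.COLOR_BGR2HSV)[...,0].astype(int)
  Q=P[145:197,360:414].reshape(-1,3);hh=h[145:197,360:414].ravel();k=(hh>125)&(hh<165)&(Q[:,2]>.068)&(Q[:,2]<.1);print('up',circ(Q[k,:2])[0])
a=cv2.imread('pics/side7.png')[110:270,200:380];b=cv2.imread('pics/top7.png')
cv2.imwrite('pics/v7.png',np.hstack([cv2.resize(a,(340,302),interpolation=2),cv2.resize(b,(460,302))]))
E
```

```text
top n 120 lean 0.378 -> tip 0.018 off [-0.0031 -0.002   0.044 ] med 0.0007 | shade mid x,y [0.0073 0.0005] [0.134 0.122 0.053] 1161
side n 213 lean 0.357 -> tip -0.003 off [-0.0056 -0.002   0.0439] med 0.0008 | shade mid x,y [ 0.0063 -0.0002] [0.137 0.122 0.057] 1306
wrist n 602 lean 0.390 -> tip 0.030 off [-0.0003 -0.0015  0.0453] med 0.0004 | shade mid x,y [ 0.0077 -0.0023] [0.134 0.116 0.054] 2845
17.6 [0.38486678 0.18556716 0.44002988]
top 0 bowl purple ext [0.539 0.083 0.024] [0.705 0.248 0.074]
side 0 bowl purple ext [ 0.539  0.075 -0.006] [0.708 0.253 0.071]
up [ 0.65229685 -0.14725181  0.0789079 ]
top 7 bowl purple ext [0.539 0.078 0.022] [0.679 0.248 0.074]
side 7 bowl purple ext [ 0.539  0.049 -0.004] [0.722 0.253 0.072]
up [ 0.6521747  -0.14732872  0.07881623]
```

View pics/v7.png

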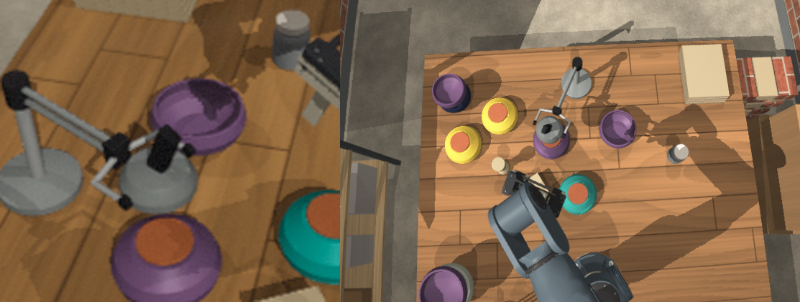

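Tip is now about 0 to 0.03 rad, the centre is within a few millimetres of the bowl's axis, both bowls are unmoved and the gripper is clear. I hand it in.

```bash
python3 -c "
from cell import robot
print(robot.sign_off())"
```

```text
the job is handed in; nothing more can be done
None
```

The lamp head now stands level above the upside-down purple bowl. I let go of it, backed the gripper off, and handed the job in at about 17.6 s of the 38 s allowed. I gripped the handle, swung the head over the bowl, turned it level and let go. I then regripped once, because the first levelling had gone about 0.045 rad too far.

- **Tip:** the last measurement gave 0.018 rad (top camera), -0.003 rad (side) and 0.030 rad (wrist). They disagree by about 0.03 rad, so call it 0.015 ± 0.015 rad.
- **Centre:** the head is at about (0.627, 0.161) and the bowl at about (0.625, 0.1635), roughly 3 mm apart. The whole-head fits were rougher: before the last correction they scattered about 10 mm along the post direction and disagreed on the tip. I relied on fitting the handle instead.
- **Bowls:** the mouth-up bowl moved less than 1 mm. The visible outer edges of the upside-down bowl read the same before and after. Its inner edges are now hidden by the head or mixed up with it, so I could not compare those.
- **Other things:** I did not measure the prop, jar and brick again. The path stayed well above them. The jar shows no change in the last picture, but the gripper partly hides the brick and prop there.
- **Force:** the largest wrist force I read was about 24 N, partway through the swing.

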